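# Hold the topping station's lid open

## Task

A colleague needs both hands in the steel topping station. Take the shaker off its closed lid and stand it upright, gently, in the shallow tray beside the other shaker; then lift the lid by its front bar to about 50 degrees from closed and keep holding it there. The lid falls shut if let go, so finish still holding it with the gripper at that angle; do not let it drop, and leave the other shaker, the bottle and the bowl alone.

Things in the scene. Friction and masses are not known exactly. Their poses are not given: they have to be found in the camera images.
- station: Topping station: open-topped steel housing with a food pan inside, fixed to the table, 200 (its x) x 300 (its y) x 110 mm high without the lid. Origin: centre of its underside, on the table. Its x axis points from the bar side (front, towards the robot) to the hinge side, y to the left, z up. Its yaw varies.
- lid_bar (a point): Middle of the lid's front bar; moves with the lid. The lid is a flat steel plate, 200 x 300 x 12 mm, about 0.55 kg (varies), top 122 mm above the table when closed. The bar is round, 12 mm thick, 130 mm long along the lid's y, on two end arms: 44 mm free between bar and lid edge, only the table below. This point lies 250 mm in front of the hinge line and, closed, 120 mm above the table.
- lid_hinge (a point): Middle of the hinge line, at the top of the station's far (+x) edge, 110 mm above the table. The lid turns about the station's y axis through this point.
- lid (a joint): Lid angle in rad: 0 closed, grows as the front bar rises, stop at 1.3 (75 degrees); 50 degrees is 0.873. Almost no hinge friction: the lid falls shut from any angle.
- shaker: The steel shaker that stands on the lid at the start: a plain upright cylinder of 50 mm diameter, 100 mm high, about 0.22 kg (varies). Origin: centre of its underside, z up.
- tray: Shallow open steel tray fixed to the table, left or right of the station (the utensil basket is on the other side): 260 (its x) x 180 (its y) mm, 35 mm high, walls and floor 4 mm thick. Origin: centre of its underside. The other shaker stands in its +x half; the -x half is free.
- other_shaker: Bystander: the other steel shaker, of the same size and shape, standing in the tray's +x half. Origin: centre of its underside.
- basket: Bystander: deep grey plastic utensil basket, fixed, 260 x 180 x 110 mm, with utensil handles standing up to 170 mm above the table. Origin: centre of its underside.
- bottle: Bystander: amber bottle, 64 mm diameter, 190 mm high, loose, just beyond the tray or the basket. Origin: centre of its underside.
- bowl: Bystander: steel bowl, 100 mm diameter, 50 mm high, loose, just beyond the tray or the basket. Origin: centre of its underside.
Mind the look-alikes: they are no part of the job. Leave any yellow look-alike of the shaker alone.

How it is judged:
By the outcome, as a careful person would: the job done as asked, in the order asked, and still so for the second after the job is handed in, while the arm keeps its last pose, push and grip.
It also fails if it takes over 58 s, if anything falls off the work surface, if the arm or the gripper's body presses on something with over 40 N, if the wrist force passes 120 N, or if a joint passes its speed limit or range.

## Robot

A 7-joint arm with a two-finger parallel gripper is mounted at the origin on the work surface. World frame = base frame: x ahead of the robot, y to its left, z up, the work surface at z = 0. Lengths are in m, angles in rad, forces in N, time in s.
With the tool pointing down it reaches from about 0.4 to 0.85 m from the base axis. Payload 6.9 kg.
Tool frame: the origin (TCP) lies at the very end of the fingers, on their centre line; the grasp point (between the pads) lies 19 mm behind it; z points along the fingers, y is the line along which they close (so a half turn about z gives the same grasp; the last joint's range is limited). The gripper opens to 85 mm and grips with 20 to 120 N. Pads are 22 mm wide; open, the fingers measure 114 mm over their backs; the gripper's body (76 mm by 85 mm) begins 54 mm behind the grasp point. The pads swing forward as they close: fully open they stand 13 mm farther back than shut.
Start: joints at [1.212, 0.507, -0.238, 1.5, 0.126, 1.149, -0.155], TCP at [0.28, -0.559, 0.231] pointing down, gripper open.
Joint ranges: [-3.08, 3.08], [-0.24, 2.05], [-1.43, 1.35], [0, 2.5], [-1.52, 4.66], [0.17, 1.96], [-2.89, 2.89]. Speed limits (rad/s): [2.39, 2.39, 3.14, 3.14, 3.14, 3.14, 3.14].

## Interface

Orientations are given as a rotation vector (axis times angle).
In Python, from workcell import manip gives the robot as it stands.
- The arm moves only by the shell command python3 -m creep 'ROWS' [FORCE]. ROWS is JSON, a list that holds one entry, the list of rows, each a list of 7 numbers: the turn, a rotation vector about the world's x, y, z in degrees, then the shift along the world's x, y, z in mm, then the finger opening in mm, from 0 to 85.4. In form: [[[wx, wy, wz, x, y, z, fingers], ...]]. A call has 1 to 12 rows; each row shifts and turns the commanded pose from where the row before left it; what a row does not reach is not made up. A row lasts 1/10 s, in which the tool goes at most 50 mm and 8.59 degrees, less where a joint would pass 70% of its speed; a pose out of reach is approached as far as the arm can. A call is refused whole if a number of a shift passes 50 or a number of a turn 8.59, either way. A call with a gripper value outside its range is refused whole. The fingers move at their own pace and stop on an object; FORCE is the grip in N (left out, the last holds). Time passes only in rows, so rows that do not move let the fingers close. It gives the time, the measured TCP pose, the force, the opening and the grip force at its end, in the units of the state.
- manip.sense(): the state, without advancing time (a new reading comes with each control period).
- manip.snapshot(name): name is "side" or "top"; returns a dict with "img" (480x640x3 uint8, red, green, blue), "camera_matrix" (3x3 intrinsics, pixels), "R" (3x3) and "t" (3): a world point X has camera coordinates R X + t. Camera axes: x right, y down, z forward; pixel columns grow to the right and rows downward; lengths in m; the calibration is good to about 2 mm. A picture is of the moment at which its call begins. There is no depth.
- manip.finish_job(): hands the job in; it is judged then, once.
Trained networks look in a picture, given as the dict that the camera call returned (one of the last four; its "shot" number tells which), for a name from the list of things; names that differ only in an ending like _2 or _b are one class to them, and where a whole thing is asked for, a point or a joint stands for the part that bears it (a point fixed in the world has none). Each returns a list of dicts, best first, with "conf" (0 to 1); they miss things now and then, are a little off and sometimes report something else, mostly with a low value. They report only what shows in the picture. A call takes as long as a camera call. They do not tell look-alikes from the thing itself.
- manip.boxes_of(picture, target): "box" ([left, top, right, bottom] in pixels, round what is visible of it).
The state is a dict: "clock": time; "q": joint angles; "joint_velocities": joint speeds; "joint_torque": joint torques, N m; "ee_pos": TCP position; "tcp_rot": TCP orientation; "ft_force": force on the tool from outside, world axes, zero at the start; "wrist_torque": the same for the moment, N m; "grip_width": finger opening in m; "finger_force": force on a finger pad.
Only numpy, scipy, OpenCV 4.12 (cv2) and the standard library are available. Lean on these libraries where they do the work, as an engineer would, in place of code of your own. Each camera call takes 0.05 s, during which the arm holds its last target. There are 200 camera calls.

## Working session

There is one attempt and no reset: what is moved stays moved. The work goes in short steps, Python scripts to look and compute and a shell command to move; the robot and the scene stay as the last step left them, time stands still between calls to the robot, and variables do not carry over. Pictures are saved under pics/ and viewed, at most 10 in all, crops included, and the job is handed in when it is done.

```bash
mkdir -p pics; cat > h.py <<'E'
from workcell import manip
import numpy as np, cv2
def ray(p,u,v):
    d=np.linalg.inv(np.array(p["camera_matrix"]))@[u,v,1]; R=np.array(p["R"]); return -R.T@np.array(p["t"]), R.T@d
def atz(p,u,v,z):
    c,d=ray(p,u,v); return c+d*(z-c[2])/d[2]
def proj(p,X):
    x=np.array(p["camera_matrix"])@(np.array(p["R"])@np.array(X)+np.array(p["t"])); return x[:2]/x[2]
E
python3 - <<'E'
from h import *
s=manip.sense(); print(s["clock"],s["ee_pos"],s["tcp_rot"],s["grip_width"])
for n in("top","side"):
    p=manip.snapshot(n); cv2.imwrite(f"pics/{n}0.png",p["img"][:,:,::-1]); print(n,ray(p,320,240))
    for t in("station","lid_bar","shaker","tray","other_shaker","basket","bottle","bowl"):
        print(t,[(np.round(b["box"]).astype(int).tolist(),round(b["conf"],2)) for b in manip.boxes_of(p,t)[:4]])
E
```

```text
0.0 [ 0.2798628  -0.55829985  0.23043505] [-3.05547683e+00 -7.23227458e-01  6.96511369e-04] 0.08554557054920027
top (array([ 0.44511266, -0.00761726,  1.11258289]), array([ 0.14142594, -0.00215896, -0.98996808]))
station [([219, 159, 386, 296], 0.75)]
lid_bar [([224, 162, 382, 301], 0.78)]
shaker [([394, 202, 421, 233], 0.84), ([311, 207, 338, 243], 0.68)]
tray [([96, 234, 197, 371], 0.96), ([435, 156, 481, 202], 0.35)]
other_shaker [([122, 244, 164, 271], 0.88)]
basket [([431, 235, 547, 375], 0.87)]
bottle [([135, 152, 187, 198], 0.59), ([433, 233, 547, 375], 0.42)]
bowl [([434, 153, 478, 201], 0.74)]
side (array([0.49571959, 0.57084599, 0.77449312]), array([ 0.15059902, -0.63449475, -0.75925453]))
station [([241, 180, 398, 346], 0.75)]
lid_bar [([242, 181, 399, 315], 0.73)]
shaker [([320, 184, 349, 238], 0.66), ([325, 173, 344, 185], 0.64), ([290, 150, 330, 183], 0.61)]
tray [([279, 380, 453, 480], 0.81), ([240, 182, 400, 316], 0.7)]
other_shaker []
basket [([357, 104, 467, 208], 0.87)]
bottle [([204, 336, 251, 410], 0.94), ([280, 378, 453, 480], 0.23)]
bowl [([293, 151, 331, 182], 0.86)]
```

View pics/top0.png

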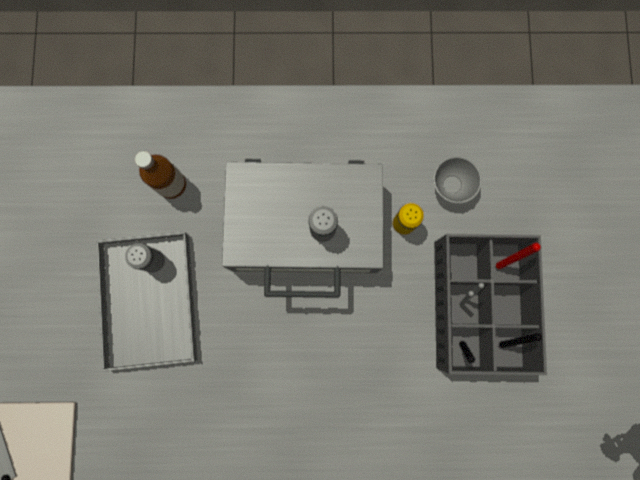

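View pics/side0.png

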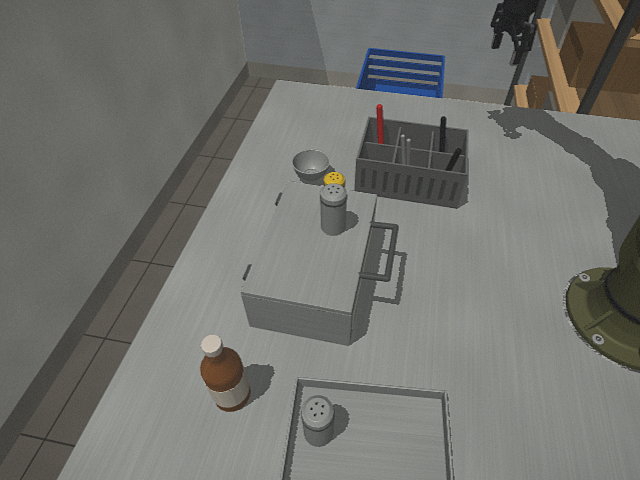

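Top view: the candidates are a grey shaker on the lid at (323,220), a grey one in the tray at (139,256) and a yellow look-alike on the table at (411,215). I choose the one on the lid. The bar runs (266,294)–(339,294), and the tray's free half is the lower one, around (150,330). The side view agrees: shaker (333,210), yellow one behind it (334,180).

```bash
python3 - <<'E'
from h import *
p=manip.snapshot("top"); q=manip.snapshot("side")
a=cv2.resize(p["img"][150:310,210:430],None,fx=3,fy=3,interpolation=cv2.INTER_CUBIC)
cv2.imwrite("pics/c1.png",a[:,:,::-1])
r=lambda n,u,v,z,P=p:print(n,np.round(atz(P,u,v,z),3))
r("shaker top",322.5,217,.222); r("side shaker top",334,190,.222,q); r("side base",334,232,.122,q)
r("othertop",139,254,.104)
for c in((226,164),(382,164),(384,268),(223,266)): r("lid",*c,.122)
r("barL",266,294,.12); r("barR",339,295,.12)
r("side barL",389,277,.12,q); r("side barR",396,226,.12,q)
for c in((99,242),(187,234),(195,361),(106,368)): r("tray",*c,.035)
for c in((435,235),(541,235),(545,374),(437,374)): r("basket",*c,.11)
r("yellow",411,215,.1); r("bottle",145,160,.19)
E
```

```text
shaker top [ 0.612 -0.014  0.222]
side shaker top [ 0.606 -0.014  0.222]
side base [ 0.602 -0.     0.122]
othertop [0.564 0.333 0.104]
lid [0.734 0.169 0.122]
lid [ 0.733 -0.129  0.122]
lid [ 0.533 -0.129  0.122]
lid [0.539 0.171 0.122]
barL [0.487 0.09  0.12 ]
barR [ 0.484 -0.044  0.12 ]
side barL [0.483 0.086 0.12 ]
side barR [ 0.483 -0.043  0.12 ]
tray [0.597 0.439 0.035]
tray [0.613 0.261 0.035]
tray [0.359 0.237 0.035]
tray [0.347 0.411 0.035]
basket [ 0.597 -0.229  0.11 ]
basket [ 0.596 -0.431  0.11 ]
basket [ 0.338 -0.422  0.11 ]
basket [ 0.339 -0.223  0.11 ]
yellow [ 0.638 -0.186  0.1  ]
bottle [0.722 0.301 0.19 ]
```

View pics/c1.png

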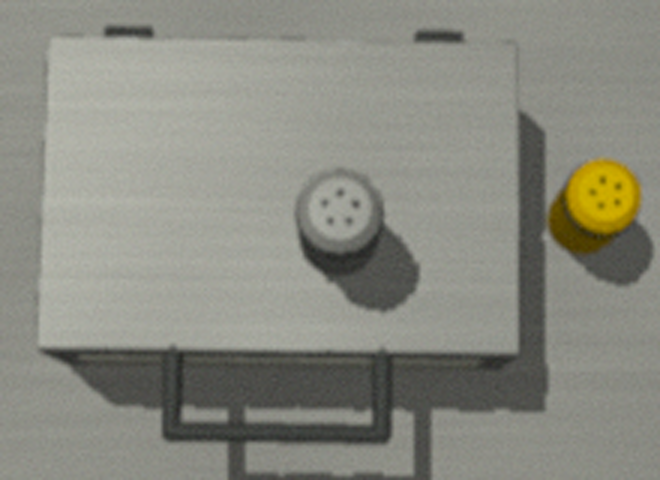

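The crop shows the grey shaker on the closed lid at full-image (323,220), and the yellow one clearly apart. Estimates: shaker (0.606,-0.014), bar centre (0.484,0.022,0.12), station yaw about 0, tray centre (0.479,0.337) with yaw about 6°. Rise first, then go above the shaker.

```bash
python3 -m creep '[[[0,0,0,0,0,30,85],[0,0,0,0,0,40,85],[0,0,0,0,0,40,85],[0,0,3.5,18,30,0,85],[0,0,3.5,18,30,0,85],[0,0,3.5,18,30,0,85],[0,0,3.5,18,30,0,85],[0,0,3.5,18,30,0,85],[0,0,3.5,18,30,0,85],[0,0,3.5,18,30,0,85],[0,0,3.5,18,30,0,85],[0,0,3.5,18,30,0,85]]]'; python3 -m creep '[[[0,0,3.5,18,30,0,85],[0,0,3.5,18,30,0,85],[0,0,3.5,18,30,0,85],[0,0,3.5,18,30,0,85],[0,0,3.5,18,30,0,85],[0,0,3.5,18,30,0,85],[0,0,3.5,18,30,0,85],[0,0,3.5,18,30,0,85],[0,0,3.5,18,30,0,85],[0,0,0,0,0,0,85],[0,0,0,0,0,0,85]]]'
python3 - <<'E'
from h import *
s=manip.sense(); print(s["q"])
p=manip.snapshot("top"); q=manip.snapshot("side")
for P in(p,q):
  print([(np.round(b["box"]).astype(int).tolist(),round(b["conf"],2)) for b in manip.boxes_of(P,"shaker")[:4]])
a=np.vstack([p["img"][130:310,200:440],q["img"][90:270,220:460]]);cv2.imwrite("pics/c2.png",cv2.resize(a,None,fx=1.6,fy=1.6)[:,:,::-1])
E
```

```text
clock: 2.2
ee_pos: [0.4426, -0.2874, 0.3415]
tcp_rot: [2.744, 1.529, 0.0]
ft_force: [-0.2, -0.7, 0.2]
grip_width: 0.0848
finger_force: 0.0
clock: 3.3
ee_pos: [0.6042, -0.0179, 0.3409]
tcp_rot: [-2.227, -2.215, 0.0]
ft_force: [-1.0, -0.5, -0.3]
grip_width: 0.085
finger_force: 0.0
[ 0.37717887  0.45870583 -0.65244972  1.35242903  0.27500868  1.42154805
 -0.27059848]
[]
[([321, 183, 349, 238], 0.55), ([327, 174, 346, 184], 0.52), ([243, 183, 398, 344], 0.24)]
```

```bash
python3 - <<'E'
from h import *
from scipy.optimize import least_squares
p=manip.snapshot("side")
def box(P,x,y,z0,h=.1,r=.025):
    a=np.linspace(0,6.28,40); U=np.array([proj(P,[x+r*np.cos(t),y+r*np.sin(t),z]) for t in a for z in(z0,z0+h)])
    return np.r_[U.min(0),U.max(0)]
f=lambda B:least_squares(lambda v:box(p,*v,.122)-B,[.606,-.014])
for B in([320,184,349,238],[320.5,183,348,236]):
    s=f(B);print(s.x,s.fun)
E
```

```text
[ 0.60378474 -0.00761921] [ 0.8004936  -0.73990173 -0.80061402  0.73873011]
[ 0.60502095 -0.01156289] [ 0.0977799  -1.22514746 -0.09522224  1.15124325]
```

View pics/c2.png

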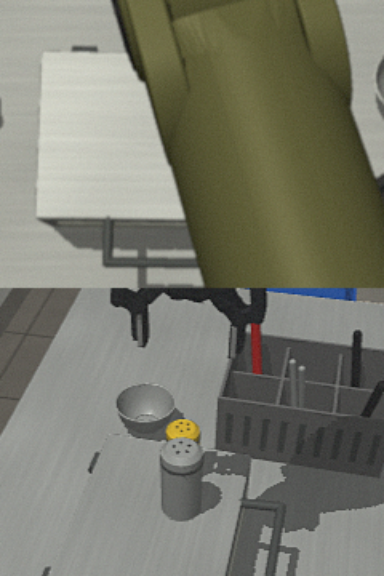

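Side crop: open fingers above the shaker (fingertips at crop (140,340) and (235,350)), shaker below at (182,480), yellow one behind it. The shaker sits at (0.605,-0.012), so I correct y by 6 mm, descend and grip.

```bash
python3 -m creep '[[[0,0,0,1,6,-20,85],[0,0,0,0,0,-35,85],[0,0,0,0,0,-35,85],[0,0,0,0,0,-30,85],[0,0,0,0,0,-25,85],[0,0,0,0,0,-18,85],[0,0,0,0,0,-10,85],[0,0,0,0,0,0,85],[0,0,0,0,0,0,85]]]'; python3 -m creep '[[[0,0,0,0,0,0,40],[0,0,0,0,0,0,40],[0,0,0,0,0,0,40],[0,0,0,0,0,0,40],[0,0,0,0,0,0,40],[0,0,0,0,0,0,40],[0,0,0,0,0,0,40],[0,0,0,0,0,0,40]]]' 40
```

```text
clock: 4.45
ee_pos: [0.6056, -0.0129, 0.1692]
tcp_rot: [2.229, 2.213, 0.001]
ft_force: [0.3, 0.6, 0.3]
grip_width: 0.0851
finger_force: 0.0
clock: 5.25
ee_pos: [0.6059, -0.0125, 0.1694]
tcp_rot: [2.228, 2.213, 0.002]
ft_force: [-0.1, -0.6, 6.4]
grip_width: 0.0486
finger_force: 40.1
```

```bash
python3 -m creep '[[[0,0,0,0,0,5,40],[0,0,0,0,0,15,40],[0,0,0,0,0,30,40],[0,0,0,0,0,30,40],[0,0,0,-5,10,10,40],[0,0,0,-13,25,0,40],[0,0,0,-13,25,0,40],[0,0,0,-13,25,0,40],[0,0,0,-13,25,0,40],[0,0,0,-13,25,0,40],[0,0,0,-13,25,0,40],[0,0,0,-13,25,0,40]]]'; python3 -m creep '[[[0,0,0,-13,25,0,40],[0,0,0,-13,25,0,40],[0,0,0,-13,25,0,40],[0,0,0,-13,25,0,40],[0,0,0,-13,25,0,40],[0,0,0,-13,25,0,40],[0,0,0,-8,8,-20,40],[0,0,0,0,0,-40,40],[0,0,0,0,0,-30,40],[0,0,0,0,0,0,40],[0,0,0,0,0,0,40]]]'
python3 - <<'E'
from h import *
p=manip.snapshot("top"); q=manip.snapshot("side")
a=np.hstack([p["img"][200:400,60:300],q["img"][280:480,240:480]]);cv2.imwrite("pics/c3.png",cv2.resize(a,None,fx=1.6,fy=1.6)[:,:,::-1])
E
```

```text
clock: 6.45
ee_pos: [0.5072, 0.1736, 0.2572]
tcp_rot: [-2.227, -2.214, 0.003]
ft_force: [-0.0, 0.3, -1.1]
grip_width: 0.0483
finger_force: 41.7
clock: 7.55
ee_pos: [0.4223, 0.3305, 0.1682]
tcp_rot: [-2.227, -2.215, 0.003]
ft_force: [1.2, 0.2, -2.5]
grip_width: 0.0487
finger_force: 42.3
```

View pics/c3.png

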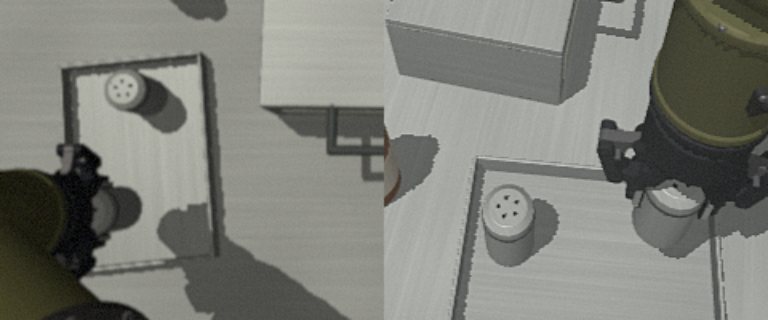

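The shaker is held upright above the tray's free half (side crop (668,215)). The other shaker, at (509,225), is well clear. Lower it gently.

```bash
python3 -m creep '[[[0,0,0,0,0,-25,40],[0,0,0,0,0,-30,40],[0,0,0,0,0,-25,40],[0,0,0,0,0,-15,40],[0,0,0,0,0,-8,40],[0,0,0,0,0,-4,40],[0,0,0,0,0,-2,40],[0,0,0,0,0,0,40],[0,0,0,0,0,0,40]]]'; python3 -m creep '[[[0,0,0,0,0,-2,40],[0,0,0,0,0,-2,40],[0,0,0,0,0,-2,40],[0,0,0,0,0,0,40],[0,0,0,0,0,0,40]]]'
```

```text
clock: 8.55
ee_pos: [0.4235, 0.3306, 0.06]
tcp_rot: [2.229, 2.214, 0.002]
ft_force: [1.5, -0.5, -1.7]
grip_width: 0.0482
finger_force: 42.3
clock: 9.05
ee_pos: [0.4231, 0.3303, 0.0532]
tcp_rot: [-2.228, -2.214, 0.0]
ft_force: [0.9, 0.0, -3.2]
grip_width: 0.0485
finger_force: 42.3
```

```bash
python3 -m creep '[[[0,0,0,0,0,-1,40],[0,0,0,0,0,-1,40],[0,0,0,0,0,0,40],[0,0,0,0,0,0,40]]]'; python3 -m creep '[[[0,0,0,0,0,-0.5,40],[0,0,0,0,0,-0.5,40],[0,0,0,0,0,0,40],[0,0,0,0,0,0,40]]]'
```

```text
clock: 9.45
ee_pos: [0.4232, 0.3304, 0.0515]
tcp_rot: [2.229, 2.214, 0.001]
ft_force: [0.3, -0.6, 3.0]
grip_width: 0.0484
finger_force: 42.3
clock: 9.85
ee_pos: [0.4233, 0.3307, 0.0514]
tcp_rot: [2.228, 2.214, 0.002]
ft_force: [-1.3, -1.9, 12.4]
grip_width: 0.0487
finger_force: 42.4
```

```bash
python3 -m creep '[[[0,0,0,0,0,0.5,40],[0,0,0,0,0,0,49],[0,0,0,0,0,0,53],[0,0,0,0,0,0,60],[0,0,0,0,0,0,70],[0,0,0,0,0,0,84],[0,0,0,0,0,0,84],[0,0,0,0,0,0,84],[0,0,0,0,0,0,84]]]'; python3 -m creep '[[[0,0,0,0,0,15,84],[0,0,0,0,0,30,84],[0,0,0,0,0,40,84],[0,0,0,0,0,40,84],[0,0,0,0,0,40,84],[0,0,0,0,-25,30,84],[0,-3,0,0,-35,0,84],[0,-3,0,0,-40,0,84],[0,-3,0,0,-40,0,60],[0,-3,0,0,-40,0,60],[0,-3,0,0,-40,0,60],[0,-3,0,0,-40,0,60]]]'
python3 - <<'E'
from h import *
p=manip.snapshot("top"); q=manip.snapshot("side"); print(manip.sense()["q"])
a=np.hstack([p["img"][200:400,60:300],q["img"][280:480,240:480]]);cv2.imwrite("pics/c4.png",cv2.resize(a,None,fx=1.6,fy=1.6)[:,:,::-1])
E
```

```text
clock: 10.75
ee_pos: [0.4231, 0.3303, 0.0507]
tcp_rot: [-2.229, -2.214, 0.0]
ft_force: [-0.2, 0.1, 0.3]
grip_width: 0.0839
finger_force: 0.0
clock: 11.95
ee_pos: [0.4228, 0.0687, 0.246]
tcp_rot: [2.056, 2.044, 0.328]
ft_force: [0.5, 0.1, -0.4]
grip_width: 0.0599
finger_force: 0.0
[ 0.31611294  0.03670215 -0.62596665  2.20187994  0.20728565  0.62160708
 -0.47076823]
```

View pics/c4.png

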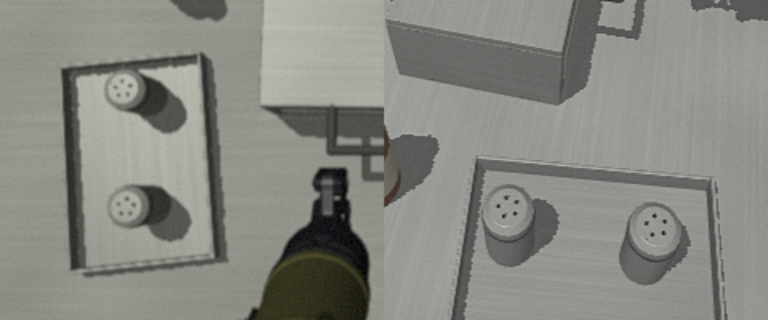

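Both shakers stand upright in the tray, ours at side crop (655,235). Pre-grasp 60 mm back from the bar along the tool axis, tilted 18°.

```bash
python3 -m creep '[[[0,0,0,6,-10,0,36],[0,0,0,9,-17,-10,36],[0,0,0,9,-10,-20,36],[0,0,0,9,-5,-25,36],[0,0,0,9,-5,-20,36],[0,0,0,6,0,-12,36],[0,0,0,0,0,0,36],[0,0,0,0,0,0,36]]]'
python3 - <<'E'
from h import *
p=manip.snapshot("top"); q=manip.snapshot("side"); s=manip.sense();print(s["q"])
b=[.484,.022,.12]; print("side px of bar",proj(q,b),"tcp",proj(q,s["ee_pos"]), "top bar",proj(p,b))
a=np.hstack([p["img"][200:360,220:420],q["img"][160:320,300:500]]);cv2.imwrite("pics/c5.png",cv2.resize(a,None,fx=2,fy=2)[:,:,::-1])
E
```

```text
clock: 12.85
ee_pos: [0.471, 0.0241, 0.1589]
tcp_rot: [2.058, 2.047, 0.326]
ft_force: [0.5, -0.5, -0.4]
grip_width: 0.0355
finger_force: 0.0
[ 0.2529473   0.24762037 -0.47923672  2.26641883  0.48153686  0.38183077
 -0.62615246]
side px of bar [392.26774939 250.44957534] tcp [401.34001798 238.67383798] top bar [303.05593586 295.17332949]
```

View pics/c5.png

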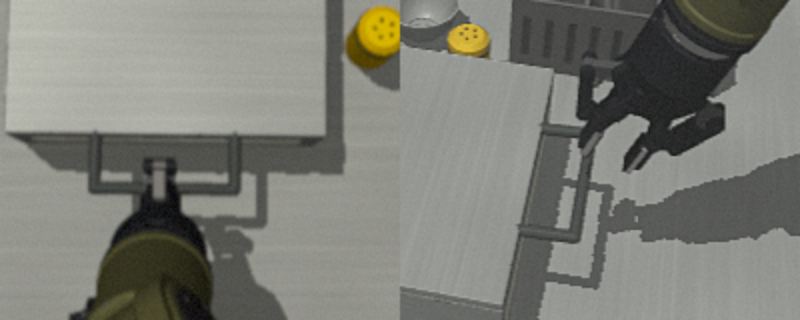

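The projected bar point (392,250) matches the bar in the side view, about (391,252). In the top view the inner finger is over the gap between bar and lid edge. Advance along the tool axis and grip.

```bash
python3 -m creep '[[[0,0,0,3,0,-10,36],[0,0,0,4,0,-12,36],[0,0,0,4,0,-12,36],[0,0,0,4,0,-12,36],[0,0,0,3,0,-9,36],[0,0,0,1,0,-2,36],[0,0,0,0,0,0,36]]]'; python3 -m creep '[[[0,0,0,0,0,0,25],[0,0,0,0,0,0,20],[0,0,0,0,0,0,15],[0,0,0,0,0,0,5],[0,0,0,0,0,0,5],[0,0,0,0,0,0,5],[0,0,0,0,0,0,5]]]' 40
```

```text
clock: 13.65
ee_pos: [0.4903, 0.0235, 0.1023]
tcp_rot: [2.058, 2.046, 0.327]
ft_force: [-0.4, -0.2, 0.6]
grip_width: 0.0363
finger_force: 0.0
clock: 14.35
ee_pos: [0.4924, 0.0233, 0.1032]
tcp_rot: [2.058, 2.042, 0.331]
ft_force: [4.4, -2.1, 5.2]
grip_width: 0.0102
finger_force: 39.0
```

The bar is held. Work out the lift arc: TCP turning with the lid about the hinge, 2.5° per row, 20 rows.

```bash
python3 - <<'E'
import numpy as np
r0=np.array([.4924-.7355,.1032-.110])*1000
P=[(np.cos(a)*r0[0]+np.sin(a)*r0[1],-np.sin(a)*r0[0]+np.cos(a)*r0[1]) for a in np.radians(np.arange(0,51,2.5))]
print(np.round(np.diff(P,axis=0),1).tolist())
E
```

```text
[[-0.1, 10.6], [0.4, 10.6], [0.9, 10.6], [1.3, 10.5], [1.8, 10.5], [2.2, 10.4], [2.7, 10.3], [3.1, 10.1], [3.6, 10.0], [4.0, 9.8], [4.4, 9.6], [4.8, 9.4], [5.2, 9.2], [5.6, 9.0], [6.0, 8.7], [6.4, 8.5], [6.8, 8.2], [7.1, 7.9], [7.5, 7.5], [7.8, 7.2]]
```

```bash
python3 -m creep '[[[0,2.5,0,0,0,10.6,5],[0,2.5,0,0.4,0,10.6,5],[0,2.5,0,0.9,0,10.6,5],[0,2.5,0,1.3,0,10.5,5],[0,0,0,0,0,0,5]]]' 60
```

```text
clock: 14.85
ee_pos: [0.4947, 0.0232, 0.1453]
tcp_rot: [2.158, 2.14, 0.155]
ft_force: [7.0, -0.1, -3.5]
grip_width: 0.0098
finger_force: 59.6
```

```bash
python3 -m creep '[[[0,2.5,0,1.8,0,10.5,5],[0,2.5,0,2.2,0,10.4,5],[0,2.5,0,2.7,0,10.3,5],[0,2.5,0,3.1,0,10.1,5],[0,2.5,0,3.6,0,10,5],[0,2.5,0,4,0,9.8,5],[0,2.5,0,4.4,0,9.6,5],[0,2.5,0,4.8,0,9.4,5],[0,0,0,0,0,0,5]]]'
```

```text
clock: 15.75
ee_pos: [0.5196, 0.0226, 0.2232]
tcp_rot: [-2.119, -2.103, 0.225]
ft_force: [0.3, -2.5, -1.5]
grip_width: 0.0095
finger_force: 61.0
```

```bash
python3 -m creep '[[[0,2.5,0,5.2,0,9.2,5],[0,2.5,0,5.6,0,9,5],[0,2.5,0,6,0,8.7,5],[0,2.5,0,6.4,0,8.5,5],[0,2.5,0,6.8,0,8.2,5],[0,2.5,0,7.1,0,7.9,5],[0,2.5,0,7.5,0,7.5,5],[0,2.5,0,7.8,0,7.2,5],[0,0,0,0,0,0,5],[0,0,0,0,0,0,5]]]'
python3 - <<'E'
from h import *
from scipy.spatial.transform import Rotation as R
s=manip.sense(); q=manip.snapshot("side"); p=manip.snapshot("top")
z=R.from_rotvec(s["tcp_rot"]).as_matrix()[:,2]; b=np.array(s["ee_pos"])-.019*z
H=np.array([.7345,.022,.11]); print("bar",b,"r",np.linalg.norm((b-H)[[0,2]]),"angle",np.degrees(np.arctan2(b[2]-H[2],H[0]-b[0]))-2.3,"tilt",np.degrees(np.arctan2(z[0],-z[2])))
for a in(45,50,55):
  t=np.radians(a); L=[H+[-x*np.cos(t)+h*np.sin(t)*1,y,x*np.sin(t)+h*np.cos(t)] for x,h in((.2,.012),) for y in(-.15,.15)]
  print(a,[np.round(proj(P,X)) .tolist() for P in(q,p) for X in L])
a=np.hstack([p["img"][120:320,200:420],q["img"][120:360,220:440][:200]]);cv2.imwrite("pics/c6.png",cv2.resize(a,None,fx=1.8,fy=1.8)[:,:,::-1])
E
```

```text
clock: 16.75
ee_pos: [0.5704, 0.0218, 0.2899]
tcp_rot: [-1.914, -1.899, 0.555]
ft_force: [-4.3, -5.4, 3.4]
grip_width: 0.0096
finger_force: 63.2
bar [0.5805021  0.02187819 0.305993  ] r 0.2492561081203236 angle 49.54215941404565 tilt -32.1064651143746
45 [[348.0, 136.0], [313.0, 255.0], [393.0, 219.0], [208.0, 219.0]]
50 [[341.0, 131.0], [304.0, 249.0], [394.0, 209.0], [207.0, 210.0]]
55 [[334.0, 126.0], [294.0, 243.0], [394.0, 199.0], [206.0, 200.0]]
```

View pics/c6.png

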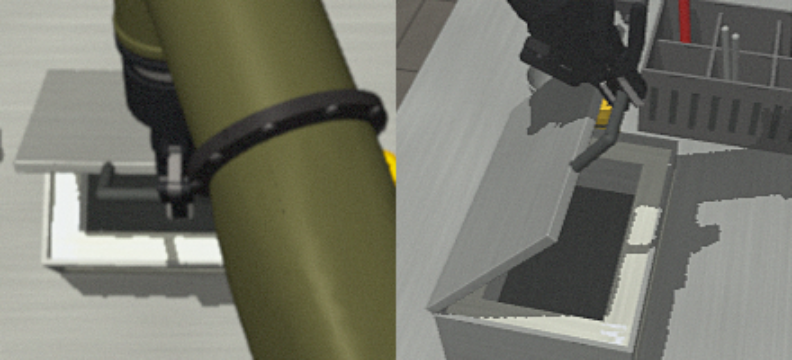

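The lid is open at about 49.5°: the arm's geometry gives 49.5°, and the corner matches the 50° prediction in the top view (209,210) and 48° in the side view (309,252). The bar is held, and the forces are small. Hand in.

```bash
python3 -c "
from workcell import manip
print(manip.finish_job())"
```

```text
the job is handed in; nothing more can be done
None
```

The shaker stands upright in the tray beside the other one, and I handed the job in with the gripper still holding the lid bar at about 49.5° from closed, by the arm's geometry.

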